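# Load the sample tester's sprung drawer and click it shut

### The job

Press the release key on top of the bench tester so that its sample drawer pops out, stand the medium-sized steel sample in the drawer's round pocket and let go of it, then push the drawer home until it clicks and stays shut by itself. Be gentle with the drawer, key and sample throughout (never over 20 N), and leave everything else as it is.

Things in the scene. Friction and masses are not known exactly. Their poses are not given: they have to be found in the camera images.
- tester: The bench sample tester: a low cream instrument case, 240 mm deep, 260 mm wide, top 95 mm above the table, fixed. Origin on the table under the middle of its front face; its x points from the front face back into the case (the front looks along -x), y to the left seen from the robot, z up. The drawer fills the left half of the front; a small green screen and knobs the right half.
- drawer (a joint): How far the drawer is out (m) along the tester's -x: 0 latched, 0.075 fully out. A spring pushes it out (2.6 N out, 4.5 N shut). Shutting: the latch adds 4 N for some 6 mm, then light, then rubber adds 3.5 N per mm over 2 mm up to the click at 12 to 15 N, 0.5 to 8 mm past latched (differs each time: feel it); hard stop 1 mm on. Let go after the click it returns to 0; before it, it springs out.
- drawer_front (a point): Centre of the outer face of the drawer's front panel, which moves with the drawer. The panel is 90 mm wide (y) and 74 mm high (12 to 86 mm above the table), 20 mm thick and stands 20 mm proud of the case when latched; this point is 49 mm above the table. Its axes are the tester's: the panel looks along -x, and is pushed along +x.
- pocket (a point): Centre of the floor of the drawer's round pocket, 22 mm above the table, 58 mm behind the panel's outer face. The pocket is 37 mm across and 16 mm deep with a 2 mm chamfer, in a grey block 72 mm (x) by 80 mm (y) whose top is 38 mm above the table; open above when the drawer is out. Axes as the tester's.
- release (a joint): How far the release key is pressed down, in m: 0 up, 0.008 fully down against its stop. Sprung: 3 N to start it, 5.4 N fully down. It frees the drawer when pressed 4 to 5 mm; let up, it springs back.
- key_top (a point): Centre of the top of the release key, a grey block 26 mm (x) by 40 mm (y) on the tester's top, right of the drawer, standing 10 mm proud of the top (105 mm above the table when up).
- sample_mid (a point): The medium steel sample, half-way up (29 mm above its foot): a cylinder 34 mm across and 28 mm high, foot down, with a stem 16 mm across and 30 mm tall on its top, 58 mm in all, about 0.25 kg. z points up its stem. Take it by the stem.
- small_mid (a point): The small steel sample, half-way up: same shape, cylinder 24 mm across. Stays where it is.
- large_mid (a point): The large steel sample, half-way up: same shape, cylinder 46 mm across. Stays where it is.
- board: Plywood board 100 x 260 mm, 6 mm thick, fixed on the table, on which the three samples stand in a row along its y, 80 mm apart, in any order. Origin under its centre.
- tape_mid (a point): Roll of amber tape lying flat, 90 mm across, 19 mm high (point at its centre). Bystander.
- screwdriver: Screwdriver, 180 mm, lying on the table. Bystander.
- marker: Black marker, 130 mm, lying on the table. Bystander.
- rod: Steel rod 10 mm across and 220 mm long, lying on the table. Bystander.
- mug: White mug, 80 mm across, 95 mm tall, standing on the table. Bystander.
Not all that is in view belongs to the job. Leave any green or red look-alike of the part that bears sample_mid alone.

How it is judged:
By the outcome, as a careful person would: the job done as asked, in the order asked, and still so for the second after the job is handed in, with the robot touching nothing.
It also fails if it takes over 72 s, if anything falls off the work surface, if the arm or the gripper's body presses on something with over 40 N, if the wrist force passes 120 N, or if a joint passes its speed limit or range.

### The arm

A 6-joint arm with a two-finger parallel gripper is mounted at the origin on the work surface. World frame = base frame: x ahead of the robot, y to its left, z up, the work surface at z = 0. Lengths are in m, angles in rad, forces in N, time in s.
With the tool pointing down it reaches from about 0.425 to 0.95 m from the base axis. Payload 3.5 kg.
Tool frame: the origin (TCP) lies midway between the tips of the shut fingers; the grasp point (between the pads) lies 19 mm behind it; z points along the fingers, y is the line along which they close (so a half turn about z gives the same grasp; the last joint's range is limited). The gripper opens to 85 mm and grips with 20 to 120 N. Pads are 22 mm wide; open, the fingers measure 114 mm over their backs; the gripper's body (76 mm by 85 mm) begins 54 mm behind the grasp point. The pads swing forward as they close: fully open they stand 13 mm farther back than shut.
Start: joints at [1.072, 0.286, 1.577, -0, 1.279, -0.15], TCP at [0.231, 0.634, 0.195] pointing down, gripper open.
Joint ranges: [-2.77, 2.77], [-0.9, 2.22], [0.21, 2.48], [-1.53, 4.67], [0.24, 2.81], [-2.84, 2.84]. Speed limits (rad/s): [2.79, 2.79, 3.14, 3.14, 3.14, 3.14].

### API

Orientations are given as [roll, pitch, yaw] about the fixed x, y, z axes, in that order (R = Rz(yaw) Ry(pitch) Rx(roll)).
In Python, from cell import arm gives the robot as it stands.
- The arm moves only by the shell command python3 -m handwheel 'ROWS'. ROWS is JSON, a list of rows, each an object with "rotation": the turn, a rotation vector about the tool's x, y, z in degrees, a list of three; "delta_pos": the shift along the tool's x, y, z in cm, a list of three; "jaw": the opening, from 0 (shut) to 1 (fully open). In form: [{"rotation": [wx, wy, wz], "delta_pos": [x, y, z], "jaw": jaw}, ...]. A call has 1 to 10 rows; each row is the pose to reach, as a shift and turn from the pose commanded when the call began, along the tool's axes at that moment; what a row does not reach only later rows make up. A row lasts 1/8 s, in which the tool goes at most 62.5 mm and 10.7 degrees, less where a joint would pass 70% of its speed; a pose out of reach is approached as far as the arm can. A call with a gripper value outside its range is refused whole. The fingers move at their own pace and stop on an object; the grip force is fixed at half the most. Time passes only in rows, so rows that repeat a pose let the fingers close. It gives the time, the measured TCP pose, the force, the opening and the grip force at its end, in the units of the state.
- arm.observe(): the state, without advancing time (a new reading comes with each control period).
- arm.get_image(name): name is "side" or "top" or "wrist"; returns the picture (420x560x3 uint8, blue, green, red); there is no depth.
- arm.camera_info(name): a dict with "fov_y" (degrees; the focal length in pixels is half the picture's height over the tangent of half this angle, whatever the lens; pixels are square), "cx", "cy" (the principal point, pixels), "extrinsics" (4x4, takes a point from world to camera coordinates). Camera axes: x right, y up, looking along -z (the intrinsics and any distortion apply to the point x, -y, -z); pixel columns grow to the right and rows downward; lengths in m; the calibration is good to about 2 mm. A picture is of the moment at which its call begins: read the wrist's pose just before it. camera_info takes no time and is no camera call; for the wrist camera it gives the pose at the moment of the call.
- arm.sign_off(): hands the job in; it is judged then, once.
The state is a dict: "time_s": time; "joints": joint angles; "qd": joint speeds; "joint_efforts": joint torques, N m; "ee_pos": TCP position; "ee_rot": TCP orientation; "force": force on the tool from outside, world axes, zero at the start; "wrist_torque": the same for the moment, N m; "gripper_width": finger opening in m; "grasp_force": force on a finger pad.
Only numpy, scipy, OpenCV 4.12 (cv2) and the standard library are available. Lean on these libraries where they do the work, as an engineer would, in place of code of your own. Each camera call takes 0.05 s, during which the arm holds its last target. There are 200 camera calls.

## Working session

There is one attempt and no reset: what is moved stays moved. The work goes in short steps, Python scripts to look and compute and a shell command to move; the robot and the scene stay as the last step left them, time stands still between calls to the robot, and variables do not carry over. Pictures are saved under pics/ and viewed, at most 10 in all, crops included, and the job is handed in when it is done.

```bash
ls; mkdir -p pics; python3 - <<'E'
from cell import arm
import cv2,numpy as np
for n in ("side","top"):
    im=arm.get_image(n); cv2.imwrite(f"pics/{n}0.png",im); i=arm.camera_info(n); print(n,i)
print(arm.camera_info("wrist")); print(arm.observe())
E
```

```text
pics
side {'fov_y': 47.77995933749265, 'cx': 283.4946070568326, 'cy': 208.95800271741265, 'extrinsics': array([[-0.73103697, -0.68203704,  0.02025869,  0.38017589],
       [ 0.33484232, -0.33271282,  0.88157972, -0.27016807],
       [-0.5945297 ,  0.65125084,  0.47160024, -0.7848874 ],
       [ 0.        ,  0.        ,  0.        ,  1.        ]])}
top {'fov_y': 57.12792540908042, 'cx': 280.5877310873624, 'cy': 208.4642928271873, 'extrinsics': array([[ 0.00424376, -0.99987851,  0.01499824, -0.02847138],
       [ 0.98636047,  0.00665337,  0.16446508, -0.53271963],
       [-0.16454489,  0.01409572,  0.98626887, -0.9488075 ],
       [ 0.        ,  0.        ,  0.        ,  1.        ]])}
{'fov_y': 63.239805110545525, 'cx': 277.7971502263908, 'cy': 207.82503921869886, 'extrinsics': array([[ 0.34093604,  0.94008331, -0.00244764, -0.67399803],
       [-0.8922872 ,  0.32278018, -0.31565251,  0.04020118],
       [-0.29594961,  0.10980132,  0.9488717 , -0.38118341],
       [ 0.        ,  0.        ,  0.        ,  1.        ]])}
{'time_s': 0.1, 'joints': array([ 1.07200531e+00,  2.87104066e-01,  1.57805084e+00, -2.80462752e-05,
        1.27863177e+00, -1.49974805e-01]), 'qd': array([ 0.00120812, -0.00300119, -0.00427459,  0.00015336, -0.0018351 ,
        0.00019293]), 'joint_efforts': array([-1.31637039e-04, -4.07291257e+01, -2.93705070e+01, -2.04598273e-04,
        3.30904986e-03,  1.78146564e-06]), 'ee_pos': array([0.23033454, 0.63374986, 0.19325665]), 'ee_rot': array([-3.13941924e+00, -3.01277680e-04,  2.79278422e+00]), 'force': array([-0.21753832,  0.14747996, -0.13832396]), 'wrist_torque': array([-0.00231868,  0.02135205, -0.01875157]), 'grasp_force': 0.0, 'gripper_width': 0.08544373013842693}
```

View pics/top0.png

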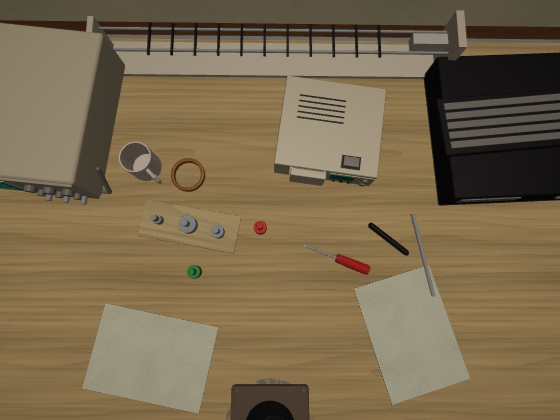

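View pics/side0.png

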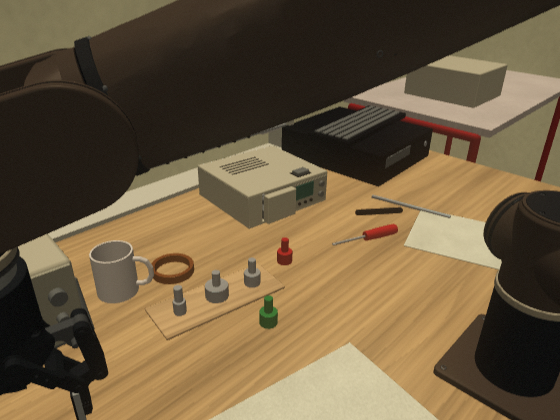

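The top view shows the tester at about (330,130), its key at (351,161) and the drawer front at (308,174). The samples are small (156,218), large (188,224) and medium (217,231). In the side view the medium stem top is at (252,261) and the key is at (300,172).

```bash
cat > h.py <<'E'
import numpy as np, cv2
from cell import arm
def ray(info,u,v):
    f=210/np.tan(np.radians(info["fov_y"]/2)); E=info["extrinsics"]; R=E[:3,:3]
    d=R.T@np.array([(u-info["cx"])/f,-(v-info["cy"])/f,-1.]); return -R.T@E[:3,3],d/np.linalg.norm(d)
def plane(info,u,v,z):
    c,d=ray(info,u,v); return c+d*(z-c[2])/d[2]
def proj(info,p):
    f=210/np.tan(np.radians(info["fov_y"]/2)); q=info["extrinsics"]@np.append(p,1); return info["cx"]-f*q[0]/q[2],info["cy"]+f*q[1]/q[2]
def tri(i1,p1,i2,p2):
    a,d=ray(i1,*p1); b,e=ray(i2,*p2); s=np.linalg.lstsq(np.c_[d,-e],b-a,rcond=None)[0]
    P,Q=a+s[0]*d,b+s[1]*e; return (P+Q)/2,np.linalg.norm(P-Q)
E
python3 - <<'E'
from h import *
t=arm.camera_info("top");s=arm.camera_info("side")
np.set_printoptions(precision=4,suppress=True)
print("med",plane(t,217,230,.064),tri(t,(217,230),s,(252,261)))
print("key",plane(t,351,161,.105),tri(t,(351,161),s,(300,172)))
for n,p in dict(bl=(288,76),br=(385,88),fr=(378,183),fl=(276,165)).items(): print(n,plane(t,*p,.095))
a=cv2.imread("pics/top0.png")[50:250,130:400];b=cv2.imread("pics/side0.png")[130:340,130:390]
b=cv2.resize(b,None,fx=2,fy=2,interpolation=2)[:400];a=cv2.resize(a,None,fx=2.7,fy=2.7,interpolation=2)
cv2.imwrite("pics/a.png",a);cv2.imwrite("pics/b.png",b)
E
```

```text
med [0.4741 0.1331 0.064 ] (array([0.4772, 0.1361, 0.0572]), np.float64(0.006093270759684326))
key [ 0.6429 -0.1983  0.105 ] (array([ 0.6468, -0.1992,  0.0962]), np.float64(0.0030674764175697105))
bl [ 0.8724 -0.0426  0.095 ]
br [ 0.8421 -0.2936  0.095 ]
fr [ 0.59  -0.266  0.095]
fl [ 0.634  -0.0129  0.095 ]
```

View pics/a.png

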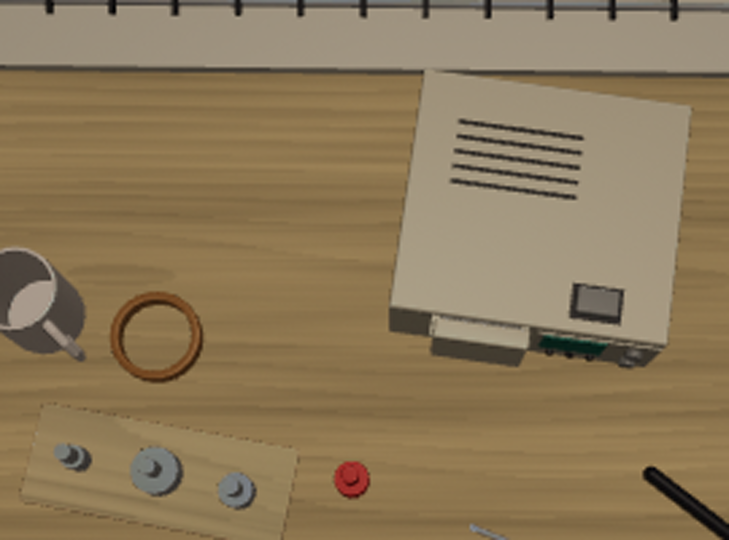

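The crop gives the tester's top corners as bl (425,70), br (690,106), fr (666,346) and fl (391,304), and the key at (597,303). The medium stem top is at (231,482), and the closed drawer panel's top front edge runs (432,344)-(521,361).

```bash
python3 - <<'E'
from h import *
t=arm.camera_info("top");s=arm.camera_info("side")
np.set_printoptions(precision=4,suppress=True)
c=lambda u,v:(u/2.7+130-.3,v/2.7+50-.3)
P={k:plane(t,*c(*p),z) for k,p,z in [("bl",(425,70),.095),("br",(690,106),.095),("fr",(666,346),.095),("fl",(391,304),.095),("key",(598,301),.105),("pl",(432,344),.086),("pr",(521,361),.086),("med",(230,482),.064)]}
for k in P: print(k,P[k])
for a,b in (("bl","br"),("fl","fr"),("fl","bl"),("fr","br"),("pl","pr")):
    d=P[b]-P[a]; print(a,b,np.degrees(np.arctan2(d[1],d[0])),np.linalg.norm(d))
o=arm.observe()
from scipy.spatial.transform import Rotation as Ro
R=Ro.from_euler("xyz",o["ee_rot"]).as_matrix()
print(R); print("tool shift cm to above key z.16",R.T@(np.array([*P["key"][:2],.16])-o["ee_pos"])*100)
w=arm.camera_info("wrist")["extrinsics"]; print("cam in tool",R.T@(-w[:3,:3].T@w[:3,3]-o["ee_pos"]), R.T@w[:3,:3].T)
E
```

```text
bl [ 0.8734 -0.0402  0.095 ]
br [ 0.8395 -0.2942  0.095 ]
fr [ 0.6031 -0.2624  0.095 ]
fl [ 0.6409 -0.0092  0.095 ]
key [ 0.6424 -0.1987  0.105 ]
pl [ 0.6055 -0.0474  0.086 ]
pr [ 0.59   -0.1297  0.086 ]
med [0.4785 0.1385 0.064 ]
bl br -97.61320908594396 0.2561743133345445
fl fr -98.4870829339467 0.2559991919433162
fl bl -7.6010007154094135 0.23461110266077245
fr br -7.650420431470372 0.23851548976504686
pl pr -100.65820622531547 0.08377121683255932
[[-0.9398  0.3418 -0.001 ]
 [ 0.3418  0.9398 -0.0019]
 [ 0.0003 -0.0022 -1.    ]]
tool shift cm to above key z.16 [-67.1829 -64.1434   3.4448]
cam in tool [ 0.0827  0.0001 -0.1795] [[ 0.0009  0.9488  0.3159]
 [ 1.     -0.0009 -0.    ]
 [ 0.0003  0.3159 -0.9488]]
```

```bash
python3 -m handwheel '[{"rotation":[0,0,-4],"delta_pos":[-4,-3.8,0],"jaw":0},{"rotation":[0,0,-8],"delta_pos":[-8,-7.6,0],"jaw":0},{"rotation":[0,0,-12],"delta_pos":[-12.5,-12,0],"jaw":0},{"rotation":[0,0,-12],"delta_pos":[-17,-16.2,0],"jaw":0},{"rotation":[0,0,-12],"delta_pos":[-21.5,-20.5,0],"jaw":0},{"rotation":[0,0,-12],"delta_pos":[-26,-24.8,0],"jaw":0},{"rotation":[0,0,-12],"delta_pos":[-30.5,-29.1,0],"jaw":0},{"rotation":[0,0,-12],"delta_pos":[-35,-33.4,0],"jaw":0},{"rotation":[0,0,-12],"delta_pos":[-39.5,-37.7,0],"jaw":0},{"rotation":[0,0,-12],"delta_pos":[-43,-41,0],"jaw":0}]'
cat > st.py <<'E'
import sys
from h import *
from scipy.spatial.transform import Rotation as Ro
np.set_printoptions(precision=4,suppress=True)
o=arm.observe(); R=Ro.from_euler("xyz",o["ee_rot"]).as_matrix()
print(o["time_s"],o["ee_pos"],"yaw",np.degrees(o["ee_rot"]),"F",o["force"])
if len(sys.argv)>3: print("shift cm",R.T@(np.array(sys.argv[1:4],float)-o["ee_pos"])*100)
E
python3 st.py .6424 -.1987 .18
```

```text
time_s: 1.35
ee_pos: [0.4951, 0.0998, 0.1942]
ee_rot: [-3.142, -0.0, 3.001]
force: [0.4, 0.6, -0.4]
gripper_width: 0.0
grasp_force: 0.0
1.35 [0.4951 0.0998 0.1942] yaw [-179.9963   -0.0136  171.9326] F [ 0.3895  0.6391 -0.3566]
shift cm [-18.7781 -27.4854   1.4209]
```

```bash
python3 -m handwheel '[{"rotation":[0,0,0],"delta_pos":[-3.5,-5,0],"jaw":0},{"rotation":[0,0,0],"delta_pos":[-7,-10,0],"jaw":0},{"rotation":[0,0,0],"delta_pos":[-10.5,-15,0],"jaw":0},{"rotation":[0,0,0],"delta_pos":[-14,-20,0],"jaw":0},{"rotation":[0,0,0],"delta_pos":[-17,-25,0.5],"jaw":0},{"rotation":[0,0,0],"delta_pos":[-18.8,-27.5,1],"jaw":0},{"rotation":[0,0,0],"delta_pos":[-18.8,-27.5,1.4],"jaw":0},{"rotation":[0,0,0],"delta_pos":[-18.8,-27.5,1.4],"jaw":0}]'
python3 - <<'E'
from h import *
i=arm.camera_info("wrist"); im=arm.get_image("wrist"); cv2.imwrite("pics/w1.png",im)
np.save("w1.npy",i,allow_pickle=True)
E
python3 st.py .6424 -.1987 .105
```

```text
time_s: 2.35
ee_pos: [0.6418, -0.1954, 0.1793]
ee_rot: [3.14, -0.002, 3.002]
force: [0.2, -0.0, -0.5]
gripper_width: 0.0001
grasp_force: 0.0
2.4 [ 0.642  -0.1951  0.18  ] yaw [179.9576  -0.0828 172.0678] F [-0.807  -0.172   0.3037]
shift cm [-0.1026 -0.3597  7.4957]
```

View pics/w1.png

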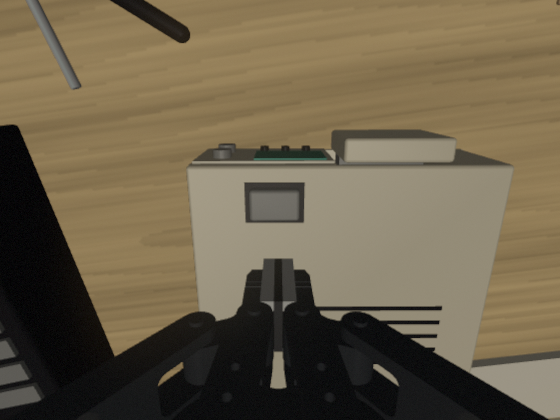

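The wrist view shows the key's grey top centred at (275,205), the case's top front edge from (192,165) to (508,165), and the panel top spanning x 343-450 and y 138-160.

```bash
python3 - <<'E'
from h import *
np.set_printoptions(precision=4,suppress=True)
i=np.load("w1.npy",allow_pickle=True).item()
for n,u,v,z in (("key",274.5,205.5,.105),("kl",250,205.5,.105),("kr",299.5,205.5,.105),("fr",191,165,.095),("fl",508,164,.095),("panfrontR",343,139,.086),("panfrontL",447,138,.086)): print(n,plane(i,u,v,z))
E
```

```text
key [ 0.6412 -0.1974  0.105 ]
kl [ 0.6386 -0.2163  0.105 ]
kr [ 0.6439 -0.178   0.105 ]
fr [ 0.6024 -0.2579  0.095 ]
fl [ 0.6359 -0.0122  0.095 ]
panfrontR [ 0.6001 -0.137   0.086 ]
panfrontL [ 0.6106 -0.0556  0.086 ]
```

```bash
python3 -m handwheel '[{"rotation":[0,0,0],"delta_pos":[0,-0.3,2],"jaw":0},{"rotation":[0,0,0],"delta_pos":[0,-0.3,4.5],"jaw":0},{"rotation":[0,0,0],"delta_pos":[0,-0.3,6.2],"jaw":0},{"rotation":[0,0,0],"delta_pos":[0,-0.3,6.9],"jaw":0},{"rotation":[0,0,0],"delta_pos":[0,-0.3,7.1],"jaw":0},{"rotation":[0,0,0],"delta_pos":[0,-0.3,7.1],"jaw":0}]'
python3 -m handwheel '[{"rotation":[0,0,0],"delta_pos":[0,0,0.2],"jaw":0},{"rotation":[0,0,0],"delta_pos":[0,0,0.4],"jaw":0},{"rotation":[0,0,0],"delta_pos":[0,0,0.6],"jaw":0},{"rotation":[0,0,0],"delta_pos":[0,0,0.6],"jaw":0}]'
```

```text
time_s: 3.15
ee_pos: [0.6427, -0.1995, 0.1104]
ee_rot: [-3.141, 0.001, 3.002]
force: [0.1, 0.2, 0.5]
gripper_width: -0.0002
grasp_force: 0.0
time_s: 3.65
ee_pos: [0.642, -0.1993, 0.1032]
ee_rot: [3.141, -0.0, 3.002]
force: [0.1, -0.1, 0.0]
gripper_width: 0.0006
grasp_force: 0.0
```

```bash
for i in 1; do python3 -m handwheel '[{"rotation":[0,0,0],"delta_pos":[0,0,0.1],"jaw":0},{"rotation":[0,0,0],"delta_pos":[0,0,0.2],"jaw":0},{"rotation":[0,0,0],"delta_pos":[0,0,0.2],"jaw":0}]';  python3 -m handwheel '[{"rotation":[0,0,0],"delta_pos":[0,0,0.1],"jaw":0},{"rotation":[0,0,0],"delta_pos":[0,0,0.2],"jaw":0},{"rotation":[0,0,0],"delta_pos":[0,0,0.2],"jaw":0}]'; done
```

```text
time_s: 4.03
ee_pos: [0.6421, -0.1993, 0.1014]
ee_rot: [3.142, -0.0, 3.002]
force: [-0.2, 0.5, 0.5]
gripper_width: -0.0002
grasp_force: 0.0
time_s: 4.4
ee_pos: [0.6421, -0.1993, 0.0994]
ee_rot: [3.142, -0.0, 3.002]
force: [0.6, 0.7, 0.3]
gripper_width: 0.0001
grasp_force: 0.0
```

```bash
python3 - <<'E'
from h import *
a=arm.get_image("wrist")[60:340,130:510]; s=arm.get_image("side")[110:250,170:360]
cv2.imwrite("pics/c.png",np.vstack([a,cv2.resize(s,(380,280),interpolation=2)]))
E
```

```text
(no output)
```

View pics/c.png

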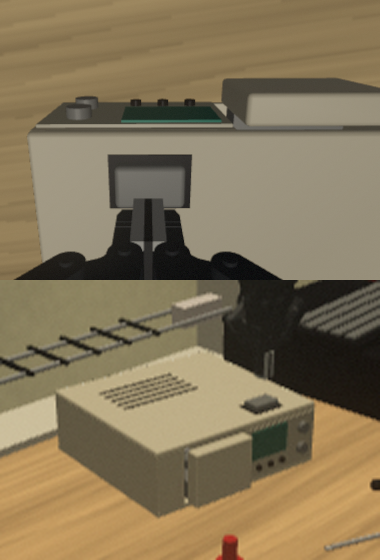

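The wrist crop shows the fingertip edge at (150,198), just past the key's centre at (150,185). In the side crop the fingertips end at about (268,378), behind or above the key at (262,403), so they have not touched it.

```bash
python3 - <<'E'
from h import *
np.set_printoptions(precision=4,suppress=True)
s=arm.camera_info("side");w=arm.camera_info("wrist");p=arm.observe()["ee_pos"]
print(p,"proj side",proj(s,p),"wrist",proj(w,p))
print("keytop side",proj(s,[.6412,-.1974,.105]))
print(tri(s,(304,159),w,(279,259)), tri(s,(170+262/2,110+(403-280)/2),w,(130+150,60+185)))
im=cv2.imread("pics/c.png")
o=arm.get_image("side")[120:200,250:350]; cv2.imwrite("pics/d.png",cv2.resize(o,None,fx=6,fy=6,interpolation=2))
E
```

```text
[ 0.6422 -0.1994  0.0995] proj side (np.float64(301.96598192792), np.float64(171.42672956101285)) wrist (np.float64(276.95385279169096), np.float64(245.56528686674756))
keytop side (np.float64(301.84646168030713), np.float64(169.82355248567276))
(array([ 0.6329, -0.1962,  0.1377]), np.float64(0.002606572506624016)) (array([ 0.6428, -0.1972,  0.0994]), np.float64(0.0014678257516213158))
```

View pics/d.png

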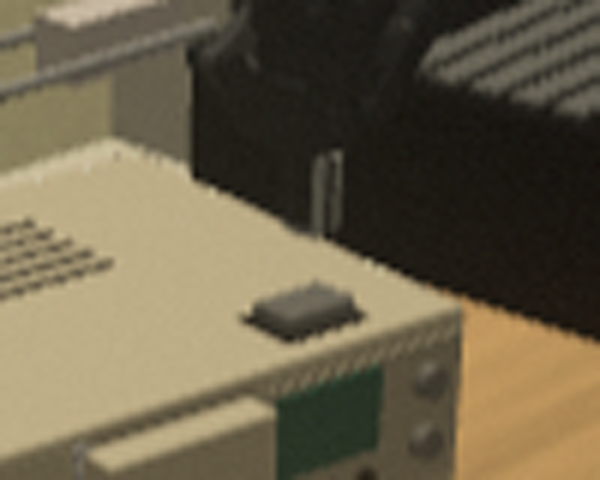

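The fingertips triangulate to about 35 mm above the reported TCP, in both views. I'll go down in small steps and watch the force for contact.

```bash
python3 -m handwheel '[{"rotation":[0,0,0],"delta_pos":[0,0,0.3],"jaw":0},{"rotation":[0,0,0],"delta_pos":[0,0,0.3],"jaw":0}]' | grep -E "pos|force"; python3 -m handwheel '[{"rotation":[0,0,0],"delta_pos":[0,0,0.3],"jaw":0},{"rotation":[0,0,0],"delta_pos":[0,0,0.3],"jaw":0}]' | grep -E "pos|force"
```

```text
ee_pos: [0.6419, -0.1992, 0.0961]
force: [-0.1, 0.2, 0.3]
grasp_force: 0.0
ee_pos: [0.6419, -0.1992, 0.093]
force: [0.2, -1.0, 0.8]
grasp_force: 0.0
```

```bash
python3 - <<'E'
from h import *
# fingertip in several heights: print key/tip relation only via saved crops
im=arm.get_image("wrist"); cv2.imwrite("pics/w3.png",im[100:340,180:380]); g=cv2.cvtColor(im,cv2.COLOR_BGR2GRAY)
print(g[195:300:5,279]); print(arm.observe()["joints"],arm.observe()["gripper_width"])
E
```

```text
[ 96 145 151 150 151  53  52  55  99 111 111 109 108  27  23  26  27  25
  22  19  20]
[-4.51569820e-01  3.72931129e-01  1.65957563e+00  6.54493759e-06
  1.10952608e+00 -1.88304562e+00] 0.0002383756635029934
```

```bash
for k in 1 ; do python3 -m handwheel '[{"rotation":[0,0,0],"delta_pos":[0,0,0.4],"jaw":0},{"rotation":[0,0,0],"delta_pos":[0,0,0.4],"jaw":0}]' | grep -E "pos|force"; python3 -m handwheel '[{"rotation":[0,0,0],"delta_pos":[0,0,0.4],"jaw":0},{"rotation":[0,0,0],"delta_pos":[0,0,0.4],"jaw":0}]' | grep -E "pos|force"; python3 -m handwheel '[{"rotation":[0,0,0],"delta_pos":[0,0,0.3],"jaw":0},{"rotation":[0,0,0],"delta_pos":[0,0,0.3],"jaw":0}]' | grep -E "pos|force"; done
```

```text
ee_pos: [0.6419, -0.1992, 0.0889]
force: [-0.9, 0.4, -0.6]
grasp_force: 0.0
ee_pos: [0.6418, -0.1992, 0.0849]
force: [0.1, -0.8, -0.0]
grasp_force: 0.0
ee_pos: [0.642, -0.1992, 0.0821]
force: [0.4, 0.3, 0.1]
grasp_force: 0.0
```

```bash
python3 - <<'E'
from h import *
a=arm.get_image("wrist")[160:320,200:360]; s=arm.get_image("side")[130:190,270:330]
cv2.imwrite("pics/e.png",np.hstack([cv2.resize(a,(400,400),interpolation=2),cv2.resize(s,(400,400),interpolation=2)]))
E
```

```text
(no output)
```

View pics/e.png

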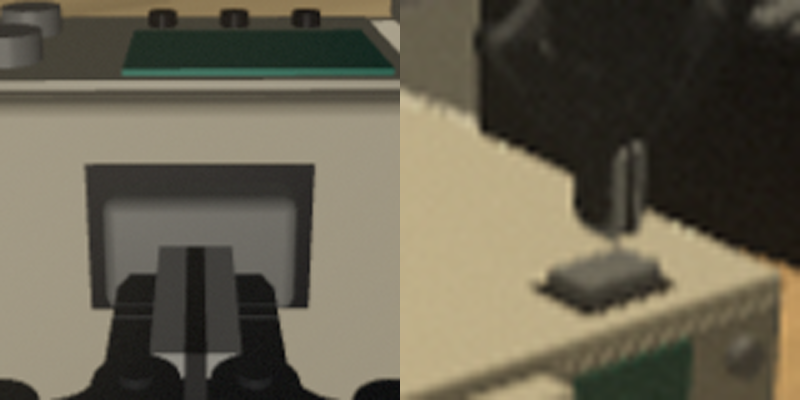

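The wrist half puts the tip at pixel (278,259), and the side half puts it at (303.8,165.5), still just above the key top at (300.8,170.5).

```bash
python3 - <<'E'
from h import *
np.set_printoptions(precision=4,suppress=True)
s=arm.camera_info("side");w=arm.camera_info("wrist");p=arm.observe()["ee_pos"]
print(p,tri(s,(303.8,165.5),w,(278,258.8)))
print("key", tri(s,(300.8,170.5),w,(200+200/2.5,160+240/2.5)))
E
for k in 1 ; do python3 -m handwheel '[{"rotation":[0,0,0],"delta_pos":[0,0,0.4],"jaw":0},{"rotation":[0,0,0],"delta_pos":[0,0,0.4],"jaw":0}]' | grep -E "pos|force"; python3 -m handwheel '[{"rotation":[0,0,0],"delta_pos":[0,0,0.4],"jaw":0},{"rotation":[0,0,0],"delta_pos":[0,0,0.4],"jaw":0}]' | grep -E "pos|force"; done
```

```text
[ 0.6422 -0.1993  0.0825] (array([ 0.6333, -0.1968,  0.1193]), np.float64(0.00233716844200402))
key (array([ 0.6413, -0.1963,  0.1024]), np.float64(0.004212965865130708))
ee_pos: [0.6418, -0.1992, 0.0779]
force: [0.4, -0.4, -0.3]
grasp_force: 0.0
ee_pos: [0.6418, -0.1992, 0.0739]
force: [0.2, -0.1, -0.1]
grasp_force: 0.0
```

```bash
for k in 1 ; do python3 -m handwheel '[{"rotation":[0,0,0],"delta_pos":[0,0,0.3],"jaw":0},{"rotation":[0,0,0],"delta_pos":[0,0,0.3],"jaw":0}]' | grep -E "pos|force"; python3 -m handwheel '[{"rotation":[0,0,0],"delta_pos":[0,0,0.2],"jaw":0},{"rotation":[0,0,0],"delta_pos":[0,0,0.2],"jaw":0}]' | grep -E "pos|force"; python3 -m handwheel '[{"rotation":[0,0,0],"delta_pos":[0,0,0.1],"jaw":0},{"rotation":[0,0,0],"delta_pos":[0,0,0.1],"jaw":0}]' | grep -E "pos|force";  done
```

```text
ee_pos: [0.642, -0.1992, 0.0711]
force: [-0.4, 0.1, 0.4]
grasp_force: 0.0
ee_pos: [0.6421, -0.1993, 0.0693]
force: [0.7, 0.0, 0.1]
grasp_force: 0.0
ee_pos: [0.6422, -0.1993, 0.0684]
force: [0.6, -0.2, -0.6]
grasp_force: 0.0
```

```bash
for k in 1 ; do python3 -m handwheel '[{"rotation":[0,0,0],"delta_pos":[0,0,0.2],"jaw":0},{"rotation":[0,0,0],"delta_pos":[0,0,0.2],"jaw":0}]' | grep -E "pos|force"; python3 -m handwheel '[{"rotation":[0,0,0],"delta_pos":[0,0,0.2],"jaw":0},{"rotation":[0,0,0],"delta_pos":[0,0,0.2],"jaw":0}]' | grep -E "pos|force";  done
```

```text
ee_pos: [0.6423, -0.1995, 0.0676]
force: [-2.4, 0.9, 4.6]
grasp_force: 2.2
ee_pos: [0.6423, -0.1995, 0.0657]
force: [-3.6, 1.2, 5.2]
grasp_force: 2.7
```

```bash
for k in 1 ; do python3 -m handwheel '[{"rotation":[0,0,0],"delta_pos":[0,0,0.1],"jaw":0},{"rotation":[0,0,0],"delta_pos":[0,0,0.2],"jaw":0}]' | grep -E "pos|force"; python3 -m handwheel '[{"rotation":[0,0,0],"delta_pos":[0,0,0.1],"jaw":0},{"rotation":[0,0,0],"delta_pos":[0,0,0.1],"jaw":0}]' | grep -E "pos|force";  done; python3 - <<'E'
from h import *
a=arm.get_image("wrist")[40:340,130:510]; s=arm.get_image("side")[110:250,170:360]
cv2.imwrite("pics/f.png",np.hstack([a,cv2.resize(s,(400,300),interpolation=2)]))
E
```

```text
ee_pos: [0.6424, -0.1994, 0.0638]
force: [-1.6, 1.7, 4.1]
grasp_force: 2.0
ee_pos: [0.6424, -0.1994, 0.0618]
force: [-1.7, 0.4, 4.2]
grasp_force: 2.3
```

View pics/f.png

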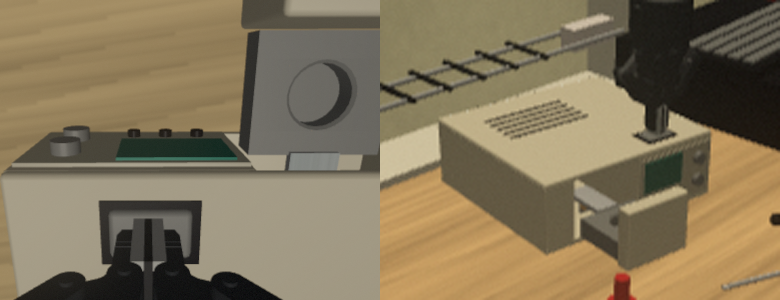

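The drawer has popped out. The pocket rim is centred at about crop (321,94), which is wrist pixel (451,134). Next I'll lift off the key and move above the sample.

```bash
python3 - <<'E'
from h import *
np.set_printoptions(precision=4,suppress=True)
w=arm.camera_info("wrist")
print("pocket",plane(w,451,134,.038),plane(w,130+288,134,.038),plane(w,130+355,134,.038), plane(w,451,40+61,.038),plane(w,451,40+129,.038))
E
python3 st.py .478 .1385 .12
python3 -m handwheel '[{"rotation":[0,0,0],"delta_pos":[0,0,-1],"jaw":0},{"rotation":[0,0,0],"delta_pos":[0,0,-3],"jaw":0},{"rotation":[0,0,0],"delta_pos":[0,0,-6],"jaw":0},{"rotation":[0,0,0],"delta_pos":[2,5,-6],"jaw":0},{"rotation":[0,0,0],"delta_pos":[5,10,-6],"jaw":0.3},{"rotation":[0,0,0],"delta_pos":[8.5,15,-6],"jaw":0.55},{"rotation":[0,0,0],"delta_pos":[12,20,-6],"jaw":0.55},{"rotation":[0,0,0],"delta_pos":[15.5,25,-6],"jaw":0.55},{"rotation":[0,0,0],"delta_pos":[19,29.5,-6],"jaw":0.55},{"rotation":[0,0,0],"delta_pos":[20.9,31.3,-6],"jaw":0.55}]'
```

```text
pocket [ 0.5965 -0.0902  0.038 ] [ 0.5938 -0.1093  0.038 ] [ 0.5992 -0.0704  0.038 ] [ 0.5778 -0.0905  0.038 ] [ 0.6176 -0.0897  0.038 ]
8.3 [ 0.6424 -0.1994  0.0618] yaw [-179.9911    0.0245  172.0124] F [-1.4832  1.16    4.4558]
shift cm [20.9727 31.1817 -5.8353]
time_s: 9.55
ee_pos: [0.4772, 0.1419, 0.1223]
ee_rot: [3.141, 0.001, 3.005]
force: [0.1, -0.1, -0.1]
gripper_width: 0.0469
grasp_force: 0.0
```

```bash
python3 - <<'E'
from h import *
i=arm.camera_info("wrist"); im=arm.get_image("wrist"); cv2.imwrite("pics/w5.png",im); np.save("w5.npy",i,allow_pickle=True)
E
python3 st.py
```

```text
9.6 [0.4757 0.1432 0.122 ] yaw [179.9171  -0.0847 172.2115] F [-0.5097  1.5914 -1.1701]
```

View pics/w5.png

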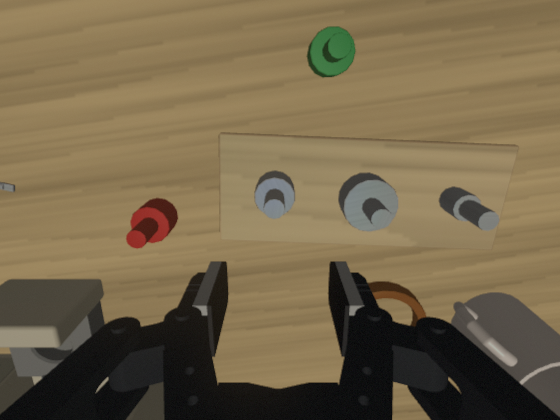

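The wrist view shows the medium sample on the left: cylinder top at (275,195), stem top at (275,208). The large one is at (370,205) and the small one at (468,208), and the open fingers straddle x 225-335.

```bash
python3 - <<'E'
from h import *
np.set_printoptions(precision=4,suppress=True)
i=np.load("w5.npy",allow_pickle=True).item()
print("stemtop",plane(i,275,207.5,.064),"cyl",plane(i,274.5,195.5,.034),plane(i,255.5,195.5,.034),plane(i,294,195.5,.034))
E
python3 st.py .4776 .1365 .06
```

```text
stemtop [0.4733 0.1409 0.064 ] cyl [0.4729 0.1403 0.034 ] [0.4708 0.1249 0.034 ] [0.475  0.1561 0.034 ]
9.6 [0.4757 0.1432 0.122 ] yaw [179.9171  -0.0847 172.2115] F [-0.5097  1.5914 -1.1701]
shift cm [-0.292  -0.6479  6.1999]
```

```bash
python3 -m handwheel '[{"rotation":[0,0,0],"delta_pos":[0.1,-0.3,2],"jaw":0.55},{"rotation":[0,0,0],"delta_pos":[0.1,-0.3,5],"jaw":0.55},{"rotation":[0,0,0],"delta_pos":[0.1,-0.3,8],"jaw":0.55},{"rotation":[0,0,0],"delta_pos":[0.1,-0.3,10],"jaw":0.55},{"rotation":[0,0,0],"delta_pos":[0.1,-0.3,10.5],"jaw":0.55},{"rotation":[0,0,0],"delta_pos":[0.1,-0.3,10.5],"jaw":0.55}]'; python3 st.py .4745 .140 .001
```

```text
time_s: 10.35
ee_pos: [0.4779, 0.1366, 0.0171]
ee_rot: [3.141, 0.001, 3.002]
force: [0.3, -0.2, 0.3]
gripper_width: 0.047
grasp_force: 0.0
10.35 [0.4779 0.1366 0.0171] yaw [179.9943   0.039  171.9992] F [ 0.3177 -0.1739  0.3253]
shift cm [0.3805 0.2856 1.611 ]
```

```bash
python3 - <<'E'
from h import *
np.set_printoptions(precision=4,suppress=True)
def det(i,im,P,tag):
    m=((im[:,:,0].astype(int)-im[:,:,2]>3)&(im.max(2)>60)).astype(np.uint8)
    n,l,st,c=cv2.connectedComponentsWithStats(m)
    u=proj(i,[*P,.05])
    for k in np.argsort(-st[1:,4])[:6]+1: print(tag,st[k],c[k],"near",np.round(u))
i=np.load("w5.npy",allow_pickle=True).item(); det(i,cv2.imread("pics/w5.png"),(.4745,.14),"w5")
i=arm.camera_info("wrist"); im=arm.get_image("wrist"); cv2.imwrite("pics/w6.png",im); np.save("w6.npy",i,allow_pickle=True)
det(i,im,(.4745,.14),"w6")
print(proj(i,[.4745,.14,.064]))
E
python3 st.py
```

```text
w5 [ 311   27   44   48 1281] [334.0117  49.7377] near [274. 203.]
w5 [256 178  38  40 918] [274.0948 197.0359] near [274. 203.]
w5 [345 181  29  45 672] [356.8914 201.0015] near [274. 203.]
w5 [372 212   8  11  54] [374.8704 216.4259] near [274. 203.]
w5 [372 190   1   2   2] [372.  190.5] near [274. 203.]
w5 [455 204   1   2   2] [455.  204.5] near [274. 203.]
w6 [ 342    0   83   60 2988] [380.3949  26.6606] near [283. 267.]
w6 [ 253  223   57   38 1013] [279.3662 238.2567] near [283. 267.]
w6 [270 267  24  12 165] [280.6    271.7758] near [283. 267.]
w6 [447 285   6   6  10] [449.5 287.1] near [283. 267.]
w6 [445 292   1   3   3] [445. 293.] near [283. 267.]
w6 [301 253   3   2   3] [302.     253.3333] near [283. 267.]
(np.float64(283.15971485690966), np.float64(282.40380952206743))
10.4 [0.4783 0.1367 0.0176] yaw [179.9798   0.0998 172.0025] F [0.1901 0.0049 0.3594]
```

```bash
python3 - <<'E'
from h import *
np.set_printoptions(precision=4,suppress=True)
i=np.load("w6.npy",allow_pickle=True).item()
e=plane(i,281.5,222.5,.034); x=np.array([.99,-.139,0]); print("cyl centre",e+.017*x, "widthpts",plane(i,252.5,252,.034),plane(i,310.5,252,.034))
i=np.load("w5.npy",allow_pickle=True).item()
e=plane(i,274.5,177.5,.034); print("w5 cyl",e+.017*x)
p=np.array([.478,.1365,0]);
E
```

```text
cyl centre [0.4746 0.1395 0.034 ] widthpts [0.4721 0.1245 0.034 ] [0.4763 0.1547 0.034 ]
w5 cyl [0.4748 0.14   0.034 ]
```

```bash
python3 -m handwheel '[{"rotation":[0,0,0],"delta_pos":[0.37,0.25,0.3],"jaw":0.55},{"rotation":[0,0,0],"delta_pos":[0.37,0.25,0.8],"jaw":0.55},{"rotation":[0,0,0],"delta_pos":[0.37,0.25,1.2],"jaw":0.55},{"rotation":[0,0,0],"delta_pos":[0.37,0.25,1.5],"jaw":0.55},{"rotation":[0,0,0],"delta_pos":[0.37,0.25,1.5],"jaw":0.55}]' | grep -E "pos|force"
python3 -m handwheel '[{"rotation":[0,0,0],"delta_pos":[0,0,0],"jaw":0.3},{"rotation":[0,0,0],"delta_pos":[0,0,0],"jaw":0.1},{"rotation":[0,0,0],"delta_pos":[0,0,0],"jaw":0.1},{"rotation":[0,0,0],"delta_pos":[0,0,0],"jaw":0.1},{"rotation":[0,0,0],"delta_pos":[0,0,0],"jaw":0.1}]'
```

```text
ee_pos: [0.4737, 0.1398, 0.0011]
force: [-0.8, 0.8, -0.3]
grasp_force: 0.0
time_s: 11.65
ee_pos: [0.4743, 0.1397, 0.0019]
ee_rot: [-3.141, 0.001, 3.002]
force: [-0.4, -1.1, 3.3]
gripper_width: 0.0143
grasp_force: 58.5
```

```bash
python3 -m handwheel '[{"rotation":[0,0,0],"delta_pos":[0,0,-1],"jaw":0},{"rotation":[0,0,0],"delta_pos":[0,0,-3],"jaw":0},{"rotation":[0,0,0],"delta_pos":[0,0,-6],"jaw":0},{"rotation":[0,0,0],"delta_pos":[0,0,-9],"jaw":0},{"rotation":[0,0,0],"delta_pos":[0,0,-10],"jaw":0},{"rotation":[0,0,0],"delta_pos":[0,0,-10],"jaw":0},{"rotation":[0,0,0],"delta_pos":[0,0,-10],"jaw":0}]'; python3 st.py .592 -.092 .10
```

```text
time_s: 12.52
ee_pos: [0.4726, 0.1397, 0.0998]
ee_rot: [-3.141, -0.003, 3.002]
force: [-0.1, 0.2, -3.0]
gripper_width: 0.0143
grasp_force: 58.6
12.525 [0.4726 0.1397 0.0998] yaw [-179.9643   -0.1809  172.0107] F [-0.0578  0.2348 -3.0399]
shift cm [-15.042  -21.2885  -0.055 ]
```

```bash
python3 -m handwheel '[{"rotation":[0,0,0],"delta_pos":[-3,-3,-1],"jaw":0},{"rotation":[0,0,0],"delta_pos":[-6.5,-6.5,-1],"jaw":0},{"rotation":[0,0,0],"delta_pos":[-10.5,-10,-1],"jaw":0},{"rotation":[0,0,0],"delta_pos":[-13.5,-13,-1],"jaw":0},{"rotation":[0,0,0],"delta_pos":[-14.8,-14.3,-1],"jaw":0},{"rotation":[0,0,0],"delta_pos":[-14.8,-14.3,-1],"jaw":0},{"rotation":[0,0,0],"delta_pos":[-14.8,-14.3,-1],"jaw":0},{"rotation":[0,0,0],"delta_pos":[-14.8,-14.3,-1],"jaw":0}]'; python3 - <<'E'
from h import *
i=arm.camera_info("wrist"); im=arm.get_image("wrist"); cv2.imwrite("pics/w7.png",im); np.save("w7.npy",i,allow_pickle=True)
print(proj(i,[.592,-.092,.038]))
E
python3 st.py
```

```text
time_s: 13.52
ee_pos: [0.5998, -0.021, 0.1113]
ee_rot: [3.141, -0.001, 3.004]
force: [0.1, 0.2, -2.8]
gripper_width: 0.0141
grasp_force: 58.8
(np.float64(185.82281117227691), np.float64(208.47290319283533))
13.575 [ 0.6    -0.0211  0.1115] yaw [179.9885  -0.0238 172.0997] F [ 0.2075 -0.2381 -2.8915]
```

View pics/w7.png

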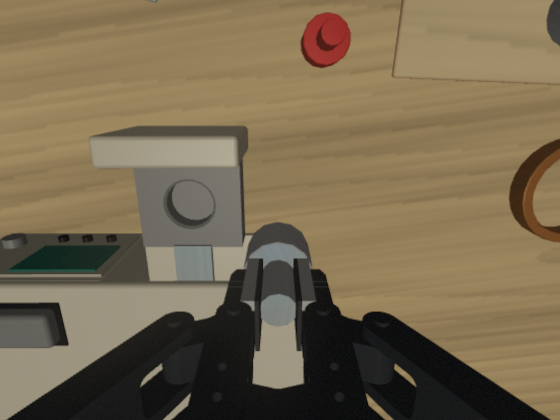

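The pocket rim spans about x 164-216 and y 178-229, centred at (190,203). The held sample's foot shows at x 248-308, with its near edge at row 223.

```bash
python3 - <<'E'
from h import *
np.set_printoptions(precision=4,suppress=True)
i=np.load("w7.npy",allow_pickle=True).item(); im=cv2.imread("pics/w7.png"); g=cv2.cvtColor(im,cv2.COLOR_BGR2GRAY)
print("row203",g[203,155:225:1]); print("col190",g[170:236,190])
for z in (.038,):
    print("pocket",plane(i,190,203.5,z),"L/R",plane(i,164,203,z),plane(i,216,203,z),"blkL/R",plane(i,140,203,z),plane(i,244,203,z))
e=plane(i,278,223,.116); x=np.array([.99,-.139,0]); print("foot ctr",e+.017*x,"foot w",plane(i,248,250,.116),plane(i,308,250,.116),"ee",arm.observe()["ee_pos"])
E
```

```text
row203 [109 108 110 109 110 110 109 110  93  81  82  70  54  49  48  50  47  66
 100 111 111 112 112 112 111 112 112 113 112 112 112 112 113 113 113 112
 112 113 114 113 114 114 114 113 114 114 115 114 114 114 115 115 115 114
 115 115 115 116 104  90  99 112 116 116 115 116 116 116 116 115]
col190 [114 114 115 114 114 114 114 114 115 101  92 108 116 115 114 114 115 114
 114 113 114 113 114 115 114 113 114 114 114 113 113 113 113 112 113 113
 114 113 114 112 112 112 113 112 113 113 113 113 109  76  50  52  51  51
  52  61  76  81  86 106 110 111 111 109 109 110]
pocket [ 0.5885 -0.0879  0.038 ] L/R [ 0.5853 -0.1078  0.038 ] [ 0.5908 -0.0678  0.038 ] blkL/R [ 0.5827 -0.1263  0.038 ] [ 0.5938 -0.0462  0.038 ]
foot ctr [ 0.6012 -0.0206  0.116 ] foot w [ 0.5981 -0.0372  0.116 ] [ 0.6027 -0.0038  0.116 ] ee [ 0.6    -0.0211  0.1115]
```

```bash
python3 -m handwheel '[{"rotation":[0,0,0],"delta_pos":[0.25,-3,0],"jaw":0},{"rotation":[0,0,0],"delta_pos":[0.25,-5.5,0],"jaw":0},{"rotation":[0,0,0],"delta_pos":[0.25,-6.87,0],"jaw":0},{"rotation":[0,0,0],"delta_pos":[0.25,-6.87,1],"jaw":0},{"rotation":[0,0,0],"delta_pos":[0.25,-6.87,3],"jaw":0},{"rotation":[0,0,0],"delta_pos":[0.25,-6.87,5],"jaw":0},{"rotation":[0,0,0],"delta_pos":[0.25,-6.87,6.1],"jaw":0},{"rotation":[0,0,0],"delta_pos":[0.25,-6.87,6.1],"jaw":0},{"rotation":[0,0,0],"delta_pos":[0.25,-6.87,6.1],"jaw":0}]'; python3 - <<'E'
from h import *
np.set_printoptions(precision=4,suppress=True,linewidth=200)
i=arm.camera_info("wrist"); im=arm.get_image("wrist"); cv2.imwrite("pics/w8.png",im); np.save("w8.npy",i,allow_pickle=True)
g=cv2.cvtColor(im,cv2.COLOR_BGR2GRAY)
x=np.array([.99,-.139,0]);y=np.array([.139,.99,0]);P=np.array([.589,-.0883,.038])
print("pred rim front",proj(i,P-.0205*x),"left/right",proj(i,P-.0205*y),proj(i,P+.0205*y),"foot front",proj(i,arm.observe()["ee_pos"]+[.0012,.0005,.0045]-.017*x))
print(g[150:270:2,279]);
for r in (235,): print(g[r,200:360:2])
E
python3 st.py .588 -.0888 .0175
```

```text
time_s: 14.7
ee_pos: [0.5893, -0.0901, 0.051]
ee_rot: [-3.141, 0.001, 3.002]
force: [1.1, -0.1, -2.2]
gripper_width: 0.0144
grasp_force: 59.0
pred rim front (np.float64(280.03796789902907), np.float64(203.86104596802872)) left/right (np.float64(246.41167394198706), np.float64(235.72990881740677)) (np.float64(313.4474059754781), np.float64(235.8190002764247)) foot front (np.float64(277.988935738546), np.float64(223.241815769689))
[ 82  81 100 130 147 162 168 168 168 168 167 168 167 168 168 167 167 166 166 166 165 165 157 147 117 123 123 106 116 126 126 126 125 124 125 124  92  69  70  71  69  70  72  70  70  69 112 139 141
 142 143 143 142 142 141  89  69  68  68  69]
[127 127 126 126 125 125 125 123 121 121 121 120 121 121 121 121 121 120 121 120 122 122 121 101  88  62  58  67  69  69  69  70  69  70  70  67  70  70  70  70  70  70  69  68  68  69  69  69  68
  69  69  68 115  63  50  88  91 119 119 121 119 120 118 119 119 119 118 118 119 117 117 118 117 131 132 131 131 131 131 131]
14.75 [ 0.5895 -0.0903  0.0514] yaw [-179.9815    0.1028  172.0195] F [ 1.0527 -0.3453 -2.7102]
shift cm [0.1754 0.1244 3.3917]
```

```bash
python3 -m handwheel '[{"rotation":[0,0,0],"delta_pos":[0.18,0.13,0.3],"jaw":0},{"rotation":[0,0,0],"delta_pos":[0.18,0.13,0.8],"jaw":0},{"rotation":[0,0,0],"delta_pos":[0.18,0.13,1.3],"jaw":0},{"rotation":[0,0,0],"delta_pos":[0.18,0.13,1.5],"jaw":0},{"rotation":[0,0,0],"delta_pos":[0.18,0.13,1.5],"jaw":0}]'|grep -E "pos|force"
python3 -m handwheel '[{"rotation":[0,0,0],"delta_pos":[0,0,0.15],"jaw":0},{"rotation":[0,0,0],"delta_pos":[0,0,0.3],"jaw":0},{"rotation":[0,0,0],"delta_pos":[0,0,0.3],"jaw":0}]'|grep -E "pos|force"; python3 -m handwheel '[{"rotation":[0,0,0],"delta_pos":[0,0,0.15],"jaw":0},{"rotation":[0,0,0],"delta_pos":[0,0,0.3],"jaw":0},{"rotation":[0,0,0],"delta_pos":[0,0,0.3],"jaw":0}]'|grep -E "pos|force"
```

```text
ee_pos: [0.5869, -0.0885, 0.0352]
force: [0.7, 0.2, -3.1]
grasp_force: 59.0
ee_pos: [0.5872, -0.0885, 0.0325]
force: [0.9, 0.8, -1.9]
grasp_force: 59.0
ee_pos: [0.5872, -0.0885, 0.0294]
force: [0.8, -0.0, -3.2]
grasp_force: 58.9
```

```bash
python3 -m handwheel '[{"rotation":[0,0,0],"delta_pos":[0,0,0.2],"jaw":0},{"rotation":[0,0,0],"delta_pos":[0,0,0.4],"jaw":0},{"rotation":[0,0,0],"delta_pos":[0,0,0.4],"jaw":0}]'|grep -E "pos|force"
python3 -m handwheel '[{"rotation":[0,0,0],"delta_pos":[0,0,0.2],"jaw":0},{"rotation":[0,0,0],"delta_pos":[0,0,0.4],"jaw":0},{"rotation":[0,0,0],"delta_pos":[0,0,0.4],"jaw":0}]'|grep -E "pos|force"; python3 -m handwheel '[{"rotation":[0,0,0],"delta_pos":[0,0,0.1],"jaw":0},{"rotation":[0,0,0],"delta_pos":[0,0,0.2],"jaw":0},{"rotation":[0,0,0],"delta_pos":[0,0,0.2],"jaw":0}]'|grep -E "pos|force"
```

```text
ee_pos: [0.5871, -0.0885, 0.0254]
force: [1.2, -1.3, -4.2]
grasp_force: 58.9
ee_pos: [0.5871, -0.0885, 0.0213]
force: [1.1, -0.7, -4.5]
grasp_force: 58.9
ee_pos: [0.5871, -0.0885, 0.0195]
force: [1.3, -0.4, -2.8]
grasp_force: 59.0
```

```bash
python3 -m handwheel '[{"rotation":[0,0,0],"delta_pos":[0,0,0.1],"jaw":0},{"rotation":[0,0,0],"delta_pos":[0,0,0.1],"jaw":0}]'|grep -E "pos|force"
python3 -m handwheel '[{"rotation":[0,0,0],"delta_pos":[0,0,0.05],"jaw":0},{"rotation":[0,0,0],"delta_pos":[0,0,0.05],"jaw":0}]'|grep -E "pos|force"; python3 -m handwheel '[{"rotation":[0,0,0],"delta_pos":[0,0,0.05],"jaw":0},{"rotation":[0,0,0],"delta_pos":[0,0,0.05],"jaw":0}]'|grep -E "pos|force"
```

```text
ee_pos: [0.5872, -0.0885, 0.0185]
force: [1.3, 0.1, -2.7]
grasp_force: 59.0
ee_pos: [0.5872, -0.0885, 0.0181]
force: [1.5, 0.3, -2.4]
grasp_force: 59.0
ee_pos: [0.5872, -0.0886, 0.0179]
force: [1.2, -0.6, 0.3]
grasp_force: 59.2
```

```bash
python3 -m handwheel '[{"rotation":[0,0,0],"delta_pos":[0,0,0],"jaw":0.25},{"rotation":[0,0,0],"delta_pos":[0,0,0],"jaw":0.4},{"rotation":[0,0,0],"delta_pos":[0,0,0],"jaw":0.4},{"rotation":[0,0,0],"delta_pos":[0,0,-0.5],"jaw":0.4},{"rotation":[0,0,0],"delta_pos":[0,0,-1.5],"jaw":0.4},{"rotation":[0,0,0],"delta_pos":[0,0,-4],"jaw":0.4},{"rotation":[0,0,0],"delta_pos":[0,0,-7],"jaw":0.4},{"rotation":[0,0,0],"delta_pos":[0,0,-9.3],"jaw":0.4},{"rotation":[0,0,0],"delta_pos":[0,0,-9.3],"jaw":0.4},{"rotation":[0,0,0],"delta_pos":[0,0,-9.3],"jaw":0.4}]'
python3 - <<'E'
from h import *
np.set_printoptions(precision=4,suppress=True,linewidth=200)
i=arm.camera_info("wrist"); im=arm.get_image("wrist"); cv2.imwrite("pics/w9.png",im); np.save("w9.npy",i,allow_pickle=True)
g=cv2.cvtColor(im,cv2.COLOR_BGR2GRAY)
x=np.array([.99,-.139,0]);y=np.array([.139,.99,0]);P=np.array([.589,-.0883,0])
print("ctr stem top",proj(i,P+[0,0,.080]),"cyl top",proj(i,P+[0,0,.05]),[proj(i,P+[0,0,.05]+k*.017*y) for k in(-1,1)], "rim",proj(i,P+[0,0,.038]-.0205*x),"panel out top",proj(i,P-.058*x+[0,0,.086]))
r=int(proj(i,P+[0,0,.05])[1]); print(r,g[r,230:330:2]);print(g[60:260:3,280])
m=((im[:,:,0].astype(int)-im[:,:,2]>3)&(im.max(2)>60)).astype(np.uint8)
n,l,st,c=cv2.connectedComponentsWithStats(m)
for k in np.argsort(-st[1:,4])[:4]+1: print(st[k],c[k])
E
```

```text
time_s: 19.25
ee_pos: [0.5865, -0.0883, 0.1099]
ee_rot: [3.141, -0.001, 3.002]
force: [0.1, 0.9, -0.0]
gripper_width: 0.0339
grasp_force: 0.0
ctr stem top (np.float64(277.67077592040926), np.float64(229.93951438064266)) cyl top (np.float64(277.6957379007156), np.float64(214.77089999111345)) [(np.float64(254.8712149991164), np.float64(214.74699979597042)), (np.float64(300.5200602650105), np.float64(214.79479997626842))] rim (np.float64(277.72933117457956), np.float64(184.03457225833048)) panel out top (np.float64(277.75271203806136), np.float64(142.63090261455693))
214 [120 119 119 119 119 120 120 120 119 120 120  97  77 118 137 138 137 136 126  68  67  66  68  69  68  67  68  67  67  92 134 137 136 136 136  86  87 117 118 119 118 117 117 118 118 116 116 116 117
 118]
[134 135 135 136 135 134 134 129 131 139 141 140 139 140 140 137 134 135 141 144 144 142 141 140  78  78  79  79 126 161 166 166 166 167 166 165 166 161 119 121 121 122  83  71 121 137 138 140  93
  67  69  70  68 138 137 138 138 138 138 136 116 116 115  99 132 136 136]
[ 257  192   42   46 1121] [277.3194 213.3568]
[260 251  36  22 612] [277.3889 260.0833]
[107 275  88   3 256] [150.875  276.0156]
[242   0  10   7  48] [247.2083   2.5   ]
```

The sample is seated: its cylinder top spans x 255-299, against 255-300 predicted. Next I'll go in front of the panel with the fingers shut.

```bash
python3 -m handwheel '[{"rotation":[0,0,0],"delta_pos":[3,0,0],"jaw":0},{"rotation":[0,0,0],"delta_pos":[6.5,0,0],"jaw":0},{"rotation":[0,0,0],"delta_pos":[8.8,0,0],"jaw":0},{"rotation":[0,0,0],"delta_pos":[8.8,0,2],"jaw":0},{"rotation":[0,0,0],"delta_pos":[8.8,0,5],"jaw":0},{"rotation":[0,0,0],"delta_pos":[8.8,0,8],"jaw":0},{"rotation":[0,0,0],"delta_pos":[8.8,0,9.7],"jaw":0},{"rotation":[0,0,0],"delta_pos":[8.8,0,9.7],"jaw":0},{"rotation":[0,0,0],"delta_pos":[8.8,0,9.7],"jaw":0}]'
python3 -m handwheel '[{"rotation":[0,0,0],"delta_pos":[-0.4,0,0],"jaw":0},{"rotation":[0,0,0],"delta_pos":[-0.8,0,0],"jaw":0},{"rotation":[0,0,0],"delta_pos":[-1.2,0,0],"jaw":0},{"rotation":[0,0,0],"delta_pos":[-1.6,0,0],"jaw":0},{"rotation":[0,0,0],"delta_pos":[-1.6,0,0],"jaw":0}]'
```

```text
time_s: 20.42
ee_pos: [0.5007, -0.0766, 0.0143]
ee_rot: [-3.141, 0.001, 3.002]
force: [-0.1, 0.4, 0.1]
gripper_width: 0.0
grasp_force: 0.0
time_s: 21.05
ee_pos: [0.5161, -0.0786, 0.0136]
ee_rot: [-3.142, 0.0, 3.002]
force: [0.1, -0.1, -0.2]
gripper_width: 0.0002
grasp_force: 0.0
```

```bash
python3 -m handwheel '[{"rotation":[0,0,0],"delta_pos":[-0.15,0,0],"jaw":0},{"rotation":[0,0,0],"delta_pos":[-0.3,0,0],"jaw":0},{"rotation":[0,0,0],"delta_pos":[-0.45,0,0],"jaw":0},{"rotation":[0,0,0],"delta_pos":[-0.6,0,0],"jaw":0},{"rotation":[0,0,0],"delta_pos":[-0.8,0,0],"jaw":0},{"rotation":[0,0,0],"delta_pos":[-1.0,0,0],"jaw":0}]'|grep -E "pos|force"
python3 -m handwheel '[{"rotation":[0,0,0],"delta_pos":[-0.3,0,0],"jaw":0},{"rotation":[0,0,0],"delta_pos":[-0.6,0,0],"jaw":0},{"rotation":[0,0,0],"delta_pos":[-0.9,0,0],"jaw":0},{"rotation":[0,0,0],"delta_pos":[-1.2,0,0],"jaw":0},{"rotation":[0,0,0],"delta_pos":[-1.5,0,0],"jaw":0},{"rotation":[0,0,0],"delta_pos":[-1.8,0,0],"jaw":0}]'|grep -E "pos|force"
```

```text
ee_pos: [0.5251, -0.0797, 0.0134]
force: [-3.5, 0.3, 2.6]
grasp_force: 1.6
ee_pos: [0.5435, -0.0823, 0.0134]
force: [-3.9, 1.0, 2.4]
grasp_force: 1.9
```

```bash
python3 -m handwheel '[{"rotation":[0,0,0],"delta_pos":[-0.3,0,0],"jaw":0},{"rotation":[0,0,0],"delta_pos":[-0.6,0,0],"jaw":0},{"rotation":[0,0,0],"delta_pos":[-0.9,0,0],"jaw":0},{"rotation":[0,0,0],"delta_pos":[-1.2,0,0],"jaw":0},{"rotation":[0,0,0],"delta_pos":[-1.5,0,0],"jaw":0},{"rotation":[0,0,0],"delta_pos":[-1.8,0,0],"jaw":0},{"rotation":[0,0,0],"delta_pos":[-2.1,0,0],"jaw":0},{"rotation":[0,0,0],"delta_pos":[-2.4,0,0],"jaw":0},{"rotation":[0,0,0],"delta_pos":[-2.7,0,0],"jaw":0},{"rotation":[0,0,0],"delta_pos":[-3.0,0,0],"jaw":0}]'|grep -E "pos|force"
python3 -m handwheel '[{"rotation":[0,0,0],"delta_pos":[-0.2,0,0],"jaw":0},{"rotation":[0,0,0],"delta_pos":[-0.4,0,0],"jaw":0},{"rotation":[0,0,0],"delta_pos":[-0.5,0,0],"jaw":0},{"rotation":[0,0,0],"delta_pos":[-0.5,0,0],"jaw":0}]'|grep -E "pos|force"
```

```text
ee_pos: [0.5733, -0.0864, 0.0134]
force: [-3.0, 3.4, 0.2]
grasp_force: 2.3
ee_pos: [0.5783, -0.0871, 0.0134]
force: [-4.2, 3.3, 0.7]
grasp_force: 1.9
```

```bash
python3 -m handwheel '[{"rotation":[0,0,0],"delta_pos":[-0.1,0,0],"jaw":0},{"rotation":[0,0,0],"delta_pos":[-0.2,0,0],"jaw":0},{"rotation":[0,0,0],"delta_pos":[-0.3,0,0],"jaw":0},{"rotation":[0,0,0],"delta_pos":[-0.4,0,0],"jaw":0}]'|grep -E "pos|force"
python3 -m handwheel '[{"rotation":[0,0,0],"delta_pos":[-0.1,0,0],"jaw":0},{"rotation":[0,0,0],"delta_pos":[-0.2,0,0],"jaw":0},{"rotation":[0,0,0],"delta_pos":[-0.3,0,0],"jaw":0},{"rotation":[0,0,0],"delta_pos":[-0.3,0,0],"jaw":0}]'|grep -E "pos|force"; python3 -m handwheel '[{"rotation":[0,0,0],"delta_pos":[-0.1,0,0],"jaw":0},{"rotation":[0,0,0],"delta_pos":[-0.2,0,0],"jaw":0},{"rotation":[0,0,0],"delta_pos":[-0.2,0,0],"jaw":0}]'|grep -E "pos|force"
```

```text
ee_pos: [0.5819, -0.0876, 0.0134]
force: [-3.1, 3.4, 1.5]
grasp_force: 2.3
ee_pos: [0.585, -0.088, 0.0134]
force: [-3.4, 3.2, 2.0]
grasp_force: 2.1
ee_pos: [0.587, -0.0883, 0.0134]
force: [-3.9, 4.0, 0.6]
grasp_force: 2.1
```

```bash
python3 -m handwheel '[{"rotation":[0,0,0],"delta_pos":[-0.1,0,0],"jaw":0},{"rotation":[0,0,0],"delta_pos":[-0.2,0,0],"jaw":0},{"rotation":[0,0,0],"delta_pos":[-0.2,0,0],"jaw":0}]'|grep -E "pos|force"
python3 -m handwheel '[{"rotation":[0,0,0],"delta_pos":[-0.1,0,0],"jaw":0},{"rotation":[0,0,0],"delta_pos":[-0.2,0,0],"jaw":0},{"rotation":[0,0,0],"delta_pos":[-0.2,0,0],"jaw":0}]'|grep -E "pos|force"; python3 -m handwheel '[{"rotation":[0,0,0],"delta_pos":[-0.1,0,0],"jaw":0},{"rotation":[0,0,0],"delta_pos":[-0.2,0,0],"jaw":0},{"rotation":[0,0,0],"delta_pos":[-0.2,0,0],"jaw":0}]'|grep -E "pos|force"
```

```text
ee_pos: [0.5889, -0.0886, 0.0134]
force: [-2.8, 2.7, 1.1]
grasp_force: 2.1
ee_pos: [0.5895, -0.0887, 0.0135]
force: [-8.1, 3.5, 4.7]
grasp_force: 4.4
ee_pos: [0.5906, -0.0888, 0.0135]
force: [-10.3, 3.9, 6.5]
grasp_force: 5.6
```

```bash
for c in 1; do python3 -m handwheel '[{"rotation":[0,0,0],"delta_pos":[-0.05,0,0],"jaw":0},{"rotation":[0,0,0],"delta_pos":[-0.1,0,0],"jaw":0},{"rotation":[0,0,0],"delta_pos":[-0.1,0,0],"jaw":0}]'|grep -E "pos|force"
python3 -m handwheel '[{"rotation":[0,0,0],"delta_pos":[-0.05,0,0],"jaw":0},{"rotation":[0,0,0],"delta_pos":[-0.1,0,0],"jaw":0},{"rotation":[0,0,0],"delta_pos":[-0.1,0,0],"jaw":0}]'|grep -E "pos|force"; done
```

```text
ee_pos: [0.5912, -0.0889, 0.0135]
force: [-11.8, 3.1, 7.7]
grasp_force: 6.2
ee_pos: [0.5918, -0.0889, 0.0135]
force: [-13.2, 3.7, 8.6]
grasp_force: 6.8
```

Off-axis friction is loading up, with Fz at 8.6 N. I'll relieve it by shifting up and slightly sideways before pushing further.

```bash
python3 -m handwheel '[{"rotation":[0,0,0],"delta_pos":[0,0,-0.1],"jaw":0},{"rotation":[0,0,0],"delta_pos":[0,0.03,-0.1],"jaw":0}]'|grep -E "pos|force"
python3 -m handwheel '[{"rotation":[0,0,0],"delta_pos":[0,0,-0.1],"jaw":0},{"rotation":[0,0,0],"delta_pos":[0,0.03,-0.1],"jaw":0}]'|grep -E "pos|force"
```

```text
ee_pos: [0.5916, -0.0889, 0.0135]
force: [-10.2, 1.8, 2.9]
grasp_force: 5.7
ee_pos: [0.5915, -0.0889, 0.0135]
force: [-9.6, -0.0, -1.0]
grasp_force: 4.7
```

```bash
python3 -m handwheel '[{"rotation":[0,0,0],"delta_pos":[-0.05,0,0],"jaw":0},{"rotation":[0,0,0],"delta_pos":[-0.1,0,0],"jaw":0}]'|grep -E "pos|force"
python3 -m handwheel '[{"rotation":[0,0,0],"delta_pos":[-0.05,0,0],"jaw":0},{"rotation":[0,0,0],"delta_pos":[-0.1,0,0],"jaw":0}]'|grep -E "pos|force"
```

```text
ee_pos: [0.5916, -0.089, 0.0136]
force: [-12.0, 1.8, 1.3]
grasp_force: 6.4
ee_pos: [0.5922, -0.089, 0.0136]
force: [-13.1, 1.5, 2.7]
grasp_force: 6.9
```

```bash
python3 -m handwheel '[{"rotation":[0,0,0],"delta_pos":[-0.05,0,-0.03],"jaw":0},{"rotation":[0,0,0],"delta_pos":[-0.05,0,-0.06],"jaw":0}]'|grep -E "pos|force"
python3 -m handwheel '[{"rotation":[0,0,0],"delta_pos":[-0.05,0,-0.03],"jaw":0},{"rotation":[0,0,0],"delta_pos":[-0.05,0,-0.03],"jaw":0}]'|grep -E "pos|force"
```

```text
ee_pos: [0.5921, -0.089, 0.0136]
force: [-12.9, 0.8, 0.8]
grasp_force: 6.5
ee_pos: [0.5921, -0.089, 0.0136]
force: [-14.0, 1.5, 1.1]
grasp_force: 7.0
```

```bash
python3 - <<'E'
from h import *
np.set_printoptions(precision=4,suppress=True,linewidth=200)
i=arm.camera_info("wrist"); im=arm.get_image("wrist"); cv2.imwrite("pics/w10.png",im)
g=cv2.cvtColor(im,cv2.COLOR_BGR2GRAY); p=arm.observe()["ee_pos"]; print(p)
x=np.array([.99,-.139,0]);y=np.array([.139,.99,0])
c=np.array([*p[:2],0])+.011*x
for k in (-.04,-.03,.03,.04): print(k,"outer top",proj(i,c+k*y+[0,0,.086]),"inner top",proj(i,c+k*y+.02*x+[0,0,.086]),"case",proj(i,c+k*y+.02*x+[0,0,.095]))
for q in (185,200,215,345,360,375): print(q,g[180:330:2,q])
E
```

```text
[ 0.5921 -0.089   0.0136]
-0.04 outer top (np.float64(171.9868149353684), np.float64(348.78890606111764)) inner top (np.float64(176.57221511741793), np.float64(390.107140626565)) case (np.float64(169.77801353049887), np.float64(409.5523405038464))
-0.03 outer top (np.float64(198.0807331347784), np.float64(348.841517704146)) inner top (np.float64(201.51272988623703), np.float64(390.1577849264861)) case (np.float64(196.38830749353198), np.float64(409.6065554926531))
0.03 outer top (np.float64(354.65418548151035), np.float64(349.1572076101105)) inner top (np.float64(351.16490202587966), np.float64(390.46166917105415)) case (np.float64(356.06041186736684), np.float64(409.9318664931019))
0.04 outer top (np.float64(380.75141818462686), np.float64(349.2098259359794)) inner top (np.float64(376.1084447419675), np.float64(390.5123196195362)) case (np.float64(382.674152823178), np.float64(409.98608850470515))
185 [132 133 131 130 131 130 130 127 125 125 128 128 127 129 128 125 126 131 133 132 130 130 133 134 137 136 135 131 129 129 128 132 131 131 131 130 126 123 122 121 123 132 134 134 131 129
[... 953 characters left out ...]
4  73  74  75  74  74  74  74  74  74  73  76  74  74  31  19  18  19  16  17  18  19]
360 [127 128 128 127 126 130 130 129 131 132 131 133 133 132 131 131 129 129 130 129 131 132 130 129 124 121 124 130 129 130 133 134 136 134 133 129 128 128 128 129 131 135 138 142 139 134 130 132 140
 136 110  84  73  75  74  75  75  74  75  74  74  74  73  74  74  74  28  14  15  15  12  14  38  40  15]
375 [128 128 127 126 121 122 127 130 132 132 134 132 132 131 131 129 129 129 130 131 130 131 129 125 122 125 130 129 131 131 134 135 135 131 129 129 131 129 130 132 134 138 141 139 134 130 131 139 141
 140 138 137 138 138 139 111  75  74  74  74  74  74  74  74  74  73  74  73  73  32  15  13  15  13  15]
```

```bash
python3 -m handwheel '[{"rotation":[0,0,0],"delta_pos":[-0.03,0,-0.02],"jaw":0},{"rotation":[0,0,0],"delta_pos":[-0.03,0,-0.02],"jaw":0}]'|grep -E "pos|force"
python3 -m handwheel '[{"rotation":[0,0,0],"delta_pos":[-0.03,0,-0.02],"jaw":0},{"rotation":[0,0,0],"delta_pos":[-0.03,0,-0.02],"jaw":0}]'|grep -E "pos|force"
```

```text
ee_pos: [0.5927, -0.0891, 0.0136]
force: [-12.6, 1.0, 0.4]
grasp_force: 6.4
ee_pos: [0.5926, -0.0891, 0.0136]
force: [-12.8, 0.7, 0.1]
grasp_force: 6.6
```

```bash
python3 -m handwheel '[{"rotation":[0,0,0],"delta_pos":[-0.05,0,-0.02],"jaw":0},{"rotation":[0,0,0],"delta_pos":[-0.05,0,-0.02],"jaw":0}]'|grep -E "pos|force:"
python3 -m handwheel '[{"rotation":[0,0,0],"delta_pos":[-0.05,0,-0.02],"jaw":0},{"rotation":[0,0,0],"delta_pos":[-0.05,0,-0.02],"jaw":0}]'|grep -E "pos|force:"
python3 -m handwheel '[{"rotation":[0,0,0],"delta_pos":[0,0,0],"jaw":0},{"rotation":[0,0,0],"delta_pos":[0,0,0],"jaw":0}]'|grep -E "pos|force:"
```

```text
ee_pos: [0.5927, -0.0891, 0.0136]
force: [-13.3, 1.0, -0.6]
grasp_force: 7.0
ee_pos: [0.5969, -0.0898, 0.0148]
force: [-4.5, 0.6, -3.4]
grasp_force: 2.0
ee_pos: [0.5987, -0.0899, 0.0164]
force: [-5.3, -0.4, -3.5]
grasp_force: 2.6
```

The force fell to about 5 N, so the drawer is past the latch and in the light zone. The rubber and the click come next.

```bash
python3 -m handwheel '[{"rotation":[0,0,0],"delta_pos":[-0.05,0,0.08],"jaw":0},{"rotation":[0,0,0],"delta_pos":[-0.05,0,0.08],"jaw":0}]'|grep -E "pos|force:"
python3 -m handwheel '[{"rotation":[0,0,0],"delta_pos":[-0.05,0,0],"jaw":0},{"rotation":[0,0,0],"delta_pos":[-0.05,0,0],"jaw":0}]'|grep -E "pos|force:"
python3 -m handwheel '[{"rotation":[0,0,0],"delta_pos":[-0.05,0,0],"jaw":0},{"rotation":[0,0,0],"delta_pos":[-0.05,0,0],"jaw":0}]'|grep -E "pos|force:"
```

```text
ee_pos: [0.5993, -0.09, 0.0164]
force: [-6.6, -0.9, -1.6]
grasp_force: 3.4
ee_pos: [0.5994, -0.0901, 0.0164]
force: [-8.7, 0.4, -0.2]
grasp_force: 4.0
ee_pos: [0.5994, -0.09, 0.0164]
force: [-10.2, 1.4, 0.2]
grasp_force: 4.7
```

```bash
python3 -m handwheel '[{"rotation":[0,0,0],"delta_pos":[-0.04,0,0],"jaw":0},{"rotation":[0,0,0],"delta_pos":[-0.04,0,0],"jaw":0}]'|grep -E "pos|force:"
python3 -m handwheel '[{"rotation":[0,0,0],"delta_pos":[-0.04,0,0],"jaw":0},{"rotation":[0,0,0],"delta_pos":[-0.04,0,0],"jaw":0}]'|grep -E "pos|force:"
```

```text
ee_pos: [0.5994, -0.09, 0.0164]
force: [-10.4, 0.2, 2.2]
grasp_force: 5.3
ee_pos: [0.5995, -0.09, 0.0164]
force: [-11.8, -0.2, 2.8]
grasp_force: 5.7
```

```bash
python3 -m handwheel '[{"rotation":[0,0,0],"delta_pos":[-0.04,0,-0.03],"jaw":0},{"rotation":[0,0,0],"delta_pos":[-0.04,0,-0.03],"jaw":0}]'|grep -E "pos|force:"
python3 -m handwheel '[{"rotation":[0,0,0],"delta_pos":[-0.03,0,-0.03],"jaw":0},{"rotation":[0,0,0],"delta_pos":[-0.03,0,-0.03],"jaw":0}]'|grep -E "pos|force:"
python3 -m handwheel '[{"rotation":[0,0,0],"delta_pos":[-0.03,0,-0.03],"jaw":0},{"rotation":[0,0,0],"delta_pos":[-0.03,0,-0.03],"jaw":0}]'|grep -E "pos|force:"
```

```text
ee_pos: [0.5995, -0.0901, 0.0164]
force: [-12.8, -0.2, 2.6]
grasp_force: 5.9
ee_pos: [0.5995, -0.0901, 0.0164]
force: [-11.5, 0.8, 1.4]
grasp_force: 6.0
ee_pos: [0.5995, -0.09, 0.0165]
force: [-12.6, -0.9, 0.5]
grasp_force: 6.1
```

```bash
python3 -m handwheel '[{"rotation":[0,0,0],"delta_pos":[-0.04,0,0],"jaw":0},{"rotation":[0,0,0],"delta_pos":[-0.04,0,0],"jaw":0}]'|grep -E "pos|force:"
python3 -m handwheel '[{"rotation":[0,0,0],"delta_pos":[-0.04,0,0],"jaw":0},{"rotation":[0,0,0],"delta_pos":[-0.04,0,0],"jaw":0}]'|grep -E "pos|force:"
python3 -m handwheel '[{"rotation":[0,0,0],"delta_pos":[-0.04,0,0],"jaw":0},{"rotation":[0,0,0],"delta_pos":[-0.04,0,0],"jaw":0}]'|grep -E "pos|force:"; python3 st.py
```

```text
ee_pos: [0.5996, -0.0901, 0.0164]
force: [-13.2, -0.2, 2.1]
grasp_force: 6.4
ee_pos: [0.6003, -0.0901, 0.0165]
force: [-12.0, 0.4, 1.1]
grasp_force: 6.1
ee_pos: [0.6004, -0.0902, 0.0164]
force: [-12.6, 0.3, 1.5]
grasp_force: 6.4
33.1 [ 0.6004 -0.0902  0.0164] yaw [-179.9703   -0.5386  172.059 ] F [-12.555    0.3497   1.4766]
```

```bash
python3 -m handwheel '[{"rotation":[0,0,0],"delta_pos":[-0.04,0,0],"jaw":0},{"rotation":[0,0,0],"delta_pos":[-0.04,0,0],"jaw":0}]'|grep -E "pos|force:"
python3 -m handwheel '[{"rotation":[0,0,0],"delta_pos":[-0.04,0,-0.03],"jaw":0},{"rotation":[0,0,0],"delta_pos":[-0.04,0,-0.03],"jaw":0}]'|grep -E "pos|force:"
python3 -m handwheel '[{"rotation":[0,0,0],"delta_pos":[-0.04,0,0],"jaw":0},{"rotation":[0,0,0],"delta_pos":[-0.04,0,0],"jaw":0}]'|grep -E "pos|force:"
```

```text
ee_pos: [0.6006, -0.0902, 0.0165]
force: [-13.3, -0.7, 2.2]
grasp_force: 6.7
ee_pos: [0.6006, -0.0902, 0.0165]
force: [-14.1, 0.3, 0.8]
grasp_force: 6.9
ee_pos: [0.6008, -0.0902, 0.0165]
force: [-13.9, -1.3, 1.1]
grasp_force: 7.2
```

```bash
python3 -m handwheel '[{"rotation":[0,0,0],"delta_pos":[-0.04,0,0],"jaw":0},{"rotation":[0,0,0],"delta_pos":[-0.04,0,0],"jaw":0}]'|grep -E "pos|force:"
python3 -m handwheel '[{"rotation":[0,0,0],"delta_pos":[-0.04,0,-0.03],"jaw":0},{"rotation":[0,0,0],"delta_pos":[-0.04,0,-0.03],"jaw":0}]'|grep -E "pos|force:"
python3 -m handwheel '[{"rotation":[0,0,0],"delta_pos":[-0.03,0,0],"jaw":0},{"rotation":[0,0,0],"delta_pos":[-0.03,0,0],"jaw":0}]'|grep -E "pos|force:"
```

```text
ee_pos: [0.601, -0.0902, 0.0165]
force: [-15.8, 1.0, 1.8]
grasp_force: 7.6
ee_pos: [0.601, -0.0902, 0.0165]
force: [-15.4, 0.7, 2.2]
grasp_force: 7.7
ee_pos: [0.6011, -0.0903, 0.0165]
force: [-17.0, -0.2, 3.1]
grasp_force: 8.0
```

Force is above the 15 N click threshold. I'll back off slowly to see whether the drawer stays.

```bash
python3 -m handwheel '[{"rotation":[0,0,0],"delta_pos":[0.2,0,0],"jaw":0},{"rotation":[0,0,0],"delta_pos":[0.4,0,0],"jaw":0},{"rotation":[0,0,0],"delta_pos":[0.6,0,0],"jaw":0},{"rotation":[0,0,0],"delta_pos":[0.8,0,0],"jaw":0},{"rotation":[0,0,0],"delta_pos":[0.8,0,0],"jaw":0}]'|grep -E "pos|force:"
python3 -m handwheel '[{"rotation":[0,0,0],"delta_pos":[0.2,0,0],"jaw":0},{"rotation":[0,0,0],"delta_pos":[0.4,0,0],"jaw":0},{"rotation":[0,0,0],"delta_pos":[0.6,0,0],"jaw":0},{"rotation":[0,0,0],"delta_pos":[0.6,0,0],"jaw":0}]'|grep -E "pos|force:"
python3 -m handwheel '[{"rotation":[0,0,0],"delta_pos":[0.2,0,0],"jaw":0},{"rotation":[0,0,0],"delta_pos":[0.4,0,0],"jaw":0},{"rotation":[0,0,0],"delta_pos":[0.6,0,0],"jaw":0},{"rotation":[0,0,0],"delta_pos":[0.6,0,0],"jaw":0}]'|grep -E "pos|force:"
```

```text
ee_pos: [0.5986, -0.0897, 0.0181]
force: [-3.8, -0.1, -3.6]
grasp_force: 2.0
ee_pos: [0.5939, -0.089, 0.0191]
force: [0.3, 0.7, -0.2]
grasp_force: 0.0
ee_pos: [0.5863, -0.0878, 0.0178]
force: [0.6, 0.3, -0.3]
grasp_force: 0.0
```

```bash
python3 -m handwheel '[{"rotation":[0,0,0],"delta_pos":[2,0,0],"jaw":0},{"rotation":[0,0,0],"delta_pos":[4,0,-1],"jaw":0},{"rotation":[0,0,0],"delta_pos":[6,0,-4],"jaw":0},{"rotation":[0,0,0],"delta_pos":[7,0,-8],"jaw":0},{"rotation":[0,0,0],"delta_pos":[7,0,-12],"jaw":0},{"rotation":[0,0,0],"delta_pos":[7,0,-15],"jaw":0},{"rotation":[0,0,0],"delta_pos":[7,0,-15],"jaw":0},{"rotation":[0,0,0],"delta_pos":[7,0,-15],"jaw":0}]'|grep -E "time|pos|force:"
python3 - <<'E'
from h import *
for n in("side","top"):
    a=cv2.imread(f"pics/{n}0.png").astype(int); b=arm.get_image(n); cv2.imwrite(f"pics/{n}9.png",b)
    d=(np.abs(a-b).max(2)>30).astype(np.uint8); d=cv2.morphologyEx(d,cv2.MORPH_OPEN,np.ones((3,3)))
    _,_,st,_=cv2.connectedComponentsWithStats(d); print(n,st[1:][st[1:,4]>15])
s=arm.camera_info("side");t=arm.camera_info("top")
print("latched panel side/top",proj(s,[.605,-.096,.049]),proj(t,[.605,-.096,.086]),"out",proj(t,[.531,-.086,.086]))
E
```

```text
time_s: 37.22
ee_pos: [0.5165, -0.0779, 0.1667]
force: [0.0, -0.0, -0.5]
grasp_force: 0.0
side [[    0     0   560   420 94736]
 [  312    62     6     3    18]
 [  323   123    10    11    53]
 [  317   128     5     4    18]
 [  310   147     3    12    36]
 [  511   206     5     6    25]
 [  531   225    18    18   195]
 [  244   258    17    30   378]
 [   71   309    15     8    77]]
top [[  149   139   214   281 21919]
 [  344   159    15     8    85]
 [  349   176     5     6    25]
 [  211   225    14    14   160]
 [  246   401    46    19   679]]
latched panel side/top (np.float64(285.2432251414648), np.float64(205.93493975893836)) (np.float64(309.1217497287489), np.float64(177.467851955072)) out (np.float64(305.3145370279707), np.float64(206.59764525862826))
```

```bash
python3 - <<'E'
from h import *
a=cv2.imread("pics/side0.png").astype(int);b=cv2.imread("pics/side9.png").astype(int)
d=np.abs(a-b).max(2)
print("panel",d[190:222,266:296].mean(),(d[190:222,266:296]>30).mean(),"key",d[164:180,288:314].mean(),"small/large",d[270:315,165:232].mean())
print(arm.observe()["force"],arm.sign_off())
E
```

```text
panel 1.9395833333333334 0.0 key 1.71875 small/large 1.8155887230514096
the job is handed in; nothing more can be done
[-0.60645512 -0.63163017 -0.54786784] None
```

Job handed in at about 37 s: I pressed the key, stood the medium sample in the drawer pocket, and pushed the drawer shut; it stayed shut on its own after I let go, with about 17 N as the highest force I read.

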